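# Slide the mosquito-coil stand onto its heat plate and hold the coil box open

## Task

I want to put a fresh mosquito coil on: slide the coil stand along the cabinet top, without lifting or tipping it, until its whole dish is on the round steel heat plate. Then raise the lid of the square coil box to 60 degrees open and keep holding it there so that I can take a coil out, because it drops shut by itself: finish while still holding the lid, with the stand left on its plate. Leave the tumbler, jar, elephant, clip and remote control where they are.

Things in the scene. Friction and masses are not known exactly. Their poses are not given: they have to be found in the camera images.
- coil_stand: Loose mosquito-coil stand of grey plastic, about 90 g: a round open dish 114 mm across over the rim (100 mm at the foot) and 18 mm high, wall 3 mm, with a round centre post that ends in a small steel prong 48 mm above the cabinet top. Origin: centre of the dish's underside, z up. It slides freely and stands right of the box or left of it, the plate between them.
- heat_plate: Heat plate: a thin plain steel disc 170 mm across (a paler 60 mm round in its middle) lying flat on the cabinet top, 0.8 mm thick, fixed; its edge is no obstacle to the sliding stand. Origin: its centre, at the level of the cabinet top.
- coil_box: Square white plastic box for mosquito coils, 160 x 160 mm and 65 mm high, closed by its lid; it does not move. Origin: centre of its underside; its own -x points out of its front, towards the robot (yaw up to about 0.2 rad), +x to the hinge side, y along the hinge, z up.
- coil_lid (a joint): Opening angle of the box lid, rad: 0 = closed, grows as the front edge rises, 1.047 = 60 degrees, stops at 1.8. The lid is a white plastic plate 168 x 168 x 4 mm with a 10 mm skirt, about 180 g, hinged at the box's far edge; the hinge is free, with no catch and hardly any friction: below about 90 degrees the lid falls shut when let go.
- lid_hinge (a point): Point on the hinge axis, in the middle of the box's far edge, 66 mm above the cabinet top; its x, y and z axes are the lid's (x away from the tab, y along the hinge).
- lid_tab (a point): Grip point of the lid's thumb tab: a flat tongue 30 mm wide (along y), 8 mm thick, sticking 31 mm straight out of the middle of the lid's front edge, in the lid's plane. The point is mid-width and mid-thickness, 18 mm out from the lid's edge, 186 mm from the hinge axis, 67 mm above the cabinet top when closed; it moves with the lid. Free space below and on both sides of the tab.
- tumbler: Loose bystander: steel tumbler standing upside down, 77 mm across at its mouth (down), 100 mm high. Origin: centre of its underside.
- jar: Loose bystander: empty open glass jar, 80 mm across, 105 mm high, upright. Origin: centre of its underside.
- elephant: Loose bystander: white ceramic elephant, about 125 mm long, 60 mm wide over the ears and 78 mm high, facing its own -x. Origin: on the cabinet top, under its middle.
- clip: Loose bystander: small black spring clip with wire handles lying down, 57 mm long, 32 mm wide, 25 mm high. Origin: at its underside.
- remote: Loose bystander: white remote control lying flat, 145 x 46 mm (long side along its x), 17 mm thick. Origin: centre of its underside.
Things that resemble listed ones, but are neither listed nor needed, are in the scene too. What is shaped like the coil_stand but pink is not meant.

How it is judged:
By the outcome, as a careful person would: the job done as asked, in the order asked, and still so for the second after the job is handed in, while the arm keeps its last pose, push and grip.
It also fails if it takes over 61 s, if anything falls off the work surface, if the arm or the gripper's body presses on something with over 40 N, if the wrist force passes 120 N, or if a joint passes its speed limit or range.

## Robot

A 6-joint arm with a two-finger parallel gripper is mounted at the origin on the work surface. World frame = base frame: x ahead of the robot, y to its left, z up, the work surface at z = 0. Lengths are in mm, angles in rad, forces in N, time in s.
With the tool pointing down it reaches from about 300 to 775 mm from the base axis. Payload 14.6 kg.
Tool frame: the origin (TCP) lies at the very end of the fingers, on their centre line; the grasp point (between the pads) lies 19 mm behind it (manip.grip_point_offset is the distance from the TCP to the grasp point, in mm); z points along the fingers, y is the line along which they close (so a half turn about z gives the same grasp; the last joint's range is limited). The gripper opens to 94 mm and grips with 3 to 60 N. Pads are 16 mm wide; open, the fingers measure 119 mm over their backs; the gripper's body (75 mm by 177 mm) begins 78 mm behind the grasp point.
Start: joints at [1.212, 0.3, 1.521, -0, 1.321, -0.067], TCP at [158.22, 526.741, 205.446] pointing down, gripper open.
Joint ranges: [-3.03, 3.03], [-0.79, 2.21], [0.23, 2.52], [-1.04, 4.18], [0, 3.07], [-2.55, 2.55]. Speed limits (rad/s): [2.22, 2.22, 2.57, 3.14, 3.14, 3.14].

## Interface

Orientations are given as [roll, pitch, yaw] about the fixed x, y, z axes, in that order (R = Rz(yaw) Ry(pitch) Rx(roll)).
In Python, from cell import telemetry, eyes, manip gives the robot as it stands.
- The arm moves only by the tool play_rows, never from a script. Its arguments are lists of equal length, an entry for each row: "translation": the shift along the world's x, y, z in m, a list of three; "yaw": the turn about the world's z in rad. A call has 1 to 12 rows; each row is the pose to reach, as a shift and turn from the pose commanded when the call began; what a row does not reach only later rows make up. A row lasts 1/8 s, in which the tool goes at most 62.5 mm and 10.7 degrees, less where a joint would pass 70% of its speed; a pose out of reach is approached as far as the arm can. A call with a gripper value outside its range is refused whole. "hand" is the opening, from 0 (shut) to 1 (fully open), set as the call begins (left out, the last holds). The fingers move at their own pace and stop on an object; "force" is the grip in N (left out, the last holds). Time passes only in rows, so rows that repeat a pose let the fingers close. It gives the time, the measured TCP pose, the force, the opening and the grip force at its end, in the units of the state.
- telemetry.read_state(): the state, without advancing time (a new reading comes with each control period).
- eyes.camera(name): name is "scene" or "top" or "wrist"; returns a dict with "pixels" (384x512x3 uint8, red, green, blue), "fx", "fy", "cx", "cy" (pixels), "cam_to_world" (4x4, takes a point from camera to world coordinates); the wrist camera has in their place "T_tool_cam" (4x4, takes a point from camera to tool coordinates, whose origin is the TCP and whose axes are the flange's). Camera axes: x right, y up, looking along -z (the intrinsics and any distortion apply to the point x, -y, -z); pixel columns grow to the right and rows downward; lengths in mm; the calibration is good to about 2 mm. A picture is of the moment at which its call begins: read the wrist's pose just before it. There is no depth.
- manip.sign_off(): hands the job in; it is judged then, once.
The state is a dict: "clock": time; "joints": joint angles; "qd": joint speeds; "effort": joint torques, N m; "eef_pos": TCP position; "eef_rot": TCP orientation; "wrist_force": force on the tool from outside, world axes, zero at the start; "moment": the same for the moment, N m; "finger_gap": finger opening in mm; "finger_force": force on a finger pad.
Only numpy, scipy, OpenCV 4.12 (cv2) and the standard library are available. Lean on these libraries where they do the work, as an engineer would, in place of code of your own. Each camera call takes 0.05 s, during which the arm holds its last target. There are 200 camera calls.

## Working session

There is one attempt and no reset: what is moved stays moved. The work goes in short steps, Python scripts to look and compute and a tool call to move; the robot and the scene stay as the last step left them, time stands still between calls to the robot, and variables do not carry over. Pictures are saved under pics/ and viewed, at most 10 in all, crops included, and the job is handed in when it is done.

Besides the shell and the picture viewer there is one more tool, called after "Request:" as a command line: name --pt "numbers of a row" for each row, then --argument value for the rest. play_rows: Moves the arm, as the interface text tells. Its arguments: {"type":"object","properties":{"translation":{"type":"array","items":{"type":"array","items":{"type":"number"}}},"yaw":{"type":"array","items":{"type":"number"}},"hand":{"type":"number"},"force":{"type":"number"}},"required":["translation","yaw"]}

```bash
mkdir -p pics; cat > h.py <<'E'
import numpy as np, cv2
from cell import telemetry, eyes, manip
def snap(n,f):
    c=eyes.camera(n); cv2.imwrite(f,c["pixels"][:,:,::-1]); np.savez(f+'.npz',**{k:np.array(v) for k,v in c.items()}); return c
def ray(c,u,v,z,T=None):
    T=np.array(c["cam_to_world"]) if T is None else T
    d=T[:3,:3]@np.array([(u-c["cx"])/c["fx"],-(v-c["cy"])/c["fy"],-1]); o=T[:3,3]
    return o+d*(z-o[2])/d[2]
def proj(c,p):
    T=np.linalg.inv(np.array(c["cam_to_world"])); q=T[:3,:3]@np.array(p)+T[:3,3]
    return c["cx"]-c["fx"]*q[0]/q[2], c["cy"]+c["fy"]*q[1]/q[2]
E
python3 - <<'E'
from h import *
a=snap("top","pics/top.png");b=snap("scene","pics/scene.png")
print({k:(v.shape if k=='pixels' else np.round(v,3)) for k,v in a.items()});print(b['cam_to_world'],b['fx'], b.keys())
print(telemetry.read_state())
print(manip.grip_point_offset)
E
```

```text
{'pixels': (384, 512, 3), 'fx': np.float64(469.293), 'fy': np.float64(469.293), 'cx': np.float64(258.523), 'cy': np.float64(183.67), 'cam_to_world': array([[-6.000000e-03,  9.910000e-01, -1.350000e-01,  3.841810e+02],
       [-1.000000e+00, -4.000000e-03,  1.600000e-02, -3.441400e+01],
       [ 1.600000e-02,  1.350000e-01,  9.910000e-01,  1.375144e+03],
       [ 0.000000e+00,  0.000000e+00,  0.000000e+00,  1.000000e+00]])}
[[-5.80944416e-01 -4.37954472e-01  6.86075409e-01  1.75260348e+03]
 [ 8.13902821e-01 -3.20969677e-01  4.84293985e-01  7.75199485e+02]
 [ 8.11068586e-03  8.39746597e-01  5.42917922e-01  1.00969554e+03]
 [ 0.00000000e+00  0.00000000e+00  0.00000000e+00  1.00000000e+00]] 489.11098282359717 dict_keys(['pixels', 'fx', 'fy', 'cx', 'cy', 'cam_to_world'])
{'clock': 0.1, 'joints': array([ 1.21238687e+00,  3.00411817e-01,  1.52151518e+00, -8.89572890e-06,
        1.32067398e+00, -6.66266979e-02]), 'qd': array([-0.00024221, -0.00112415, -0.00361053, -0.00093997,  0.00090802,
        0.00092041]), 'effort': array([ 3.28692076e-04, -5.32642436e+01, -3.53285801e+01,  7.08524091e-02,
        2.36697088e-02, -5.27292684e-05]), 'eef_pos': array([158.15213758, 526.53353787, 204.94671791]), 'eef_rot': array([-3.14058599e+00, -5.85340622e-05,  2.84981207e+00]), 'wrist_force': array([-0.24253628, -0.03990363, -0.85554606]), 'moment': array([ 0.08270155, -0.00598223,  0.02700231]), 'finger_force': 0.0, 'finger_gap': 93.98262128584099}
18.8
```

View pics/top.png

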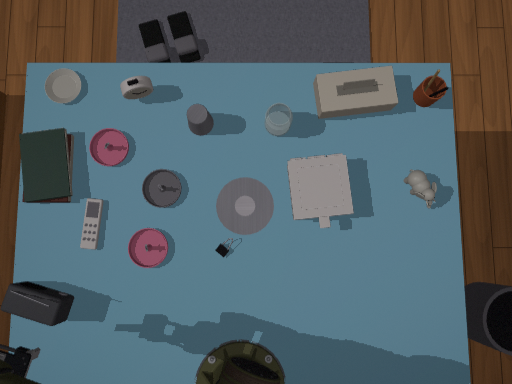

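View pics/scene.png

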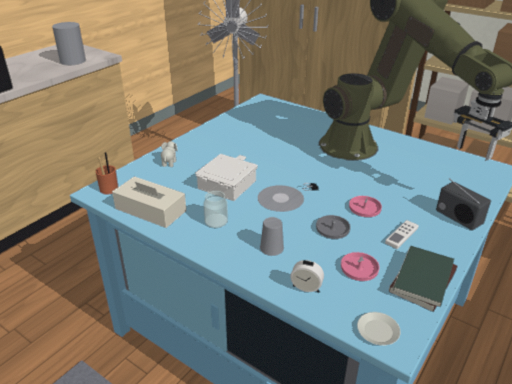

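Top view (rows down, left = +y): the plate is at (245,206), the box at (320,187) with its tab at (324,222), and the clip at (226,248). Three dish-shaped candidates are at (162,188) grey, (110,147) pink and (149,248) pink. Only the grey one fits the description. Next I'll measure and confirm with a crop.

```bash
python3 - <<'E'
from h import *
def load(f):
    d=np.load(f); return {k:d[k] for k in d.files}
a=load("pics/top.png.npz"); im=a["pixels"]; hsv=cv2.cvtColor(im,cv2.COLOR_RGB2HSV)
blue=cv2.inRange(hsv,(88,70,60),(115,255,255)); non=cv2.bitwise_not(blue)
def comp(x0,y0,x1,y1,z,nm):
    m=np.zeros_like(non); m[y0:y1,x0:x1]=non[y0:y1,x0:x1]
    cs,_=cv2.findContours(m,cv2.RETR_EXTERNAL,cv2.CHAIN_APPROX_NONE); c=max(cs,key=cv2.contourArea)
    w=np.array([ray(a,u,v,z)[:2] for u,v in c[:,0,:].astype(float)],np.float32)
    print(nm,cv2.boundingRect(c),'ctr/rad',np.round(cv2.minEnclosingCircle(w),1) if 0 else cv2.minEnclosingCircle(w),'ell',cv2.fitEllipse(w),'rect',cv2.minAreaRect(w)); return w
comp(135,160,190,215,18,'stand'); comp(212,172,277,240,0.8,'plate'); comp(284,148,358,217,68,'box'); w=comp(314,219,336,232,67,'tab')
print(w.mean(0))
comp(214,236,246,260,10,'clip');comp(185,100,216,138,50,'tumbler')
# enlarged crops
t=cv2.resize(im[140:260,130:370],None,fx=3.3,fy=3.3,interpolation=cv2.INTER_CUBIC); cv2.imwrite("pics/crop.png",t[:,:,::-1])
E
```

```text
stand (142, 169, 39, 39) ctr/rad ((558.2288208007812, 226.0886688232422), 57.16107177734375) ell ((558.4647216796875, 226.3167724609375), (110.85992431640625, 112.0950927734375), 145.40936279296875) rect ((558.268310546875, 226.75082397460938), (111.70842742919922, 110.18233489990234), 0.9443628787994385)
plate (216, 177, 58, 58) ctr/rad ((507.9861755371094, -15.515555381774902), 85.4380111694336) ell ((507.9052429199219, -15.61067008972168), (167.689208984375, 168.24842834472656), 86.59051513671875) rect ((508.0675048828125, -15.541923522949219), (167.5300750732422, 167.8809051513672), 89.6756820678711)
box (287, 153, 67, 64) ctr/rad ((553.042236328125, -228.37335205078125), 117.65066528320312) ell ((556.8286743164062, -228.5699462890625), (196.0362548828125, 201.21688842773438), 132.40106201171875) rect ((556.1337890625, -227.13995361328125), (176.5525360107422, 172.24327087402344), 5.763320446014404)
tab (319, 219, 12, 10) ctr/rad ((451.2894287109375, -238.2805633544922), 18.129562377929688) ell ((451.03533935546875, -238.2277069091797), (27.136493682861328, 34.17753982543945), 0.8877383470535278) rect ((450.07373046875, -239.1829071044922), (30.781509399414062, 25.0290584564209), 89.70413970947266)
[ 451.22995 -238.2553 ]
clip (216, 238, 17, 19) ctr/rad ((389.94573974609375, 39.47002029418945), 29.4261531829834) ell ((386.3731689453125, 43.52756118774414), (29.1331787109375, 60.80198287963867), 50.26568603515625) rect ((390.5138244628906, 38.62432861328125), (30.539892196655273, 56.581302642822266), 44.76994705200195)
tumbler (186, 104, 28, 32) ctr/rad ((754.6355590820312, 113.91986083984375), 48.220741271972656) ell ((753.368896484375, 114.73939514160156), (70.71893310546875, 95.70612335205078), 112.0689926147461) rect ((755.1454467773438, 113.01240539550781), (94.36444091796875, 73.55574035644531), 9.988249778747559)
```

View pics/crop.png

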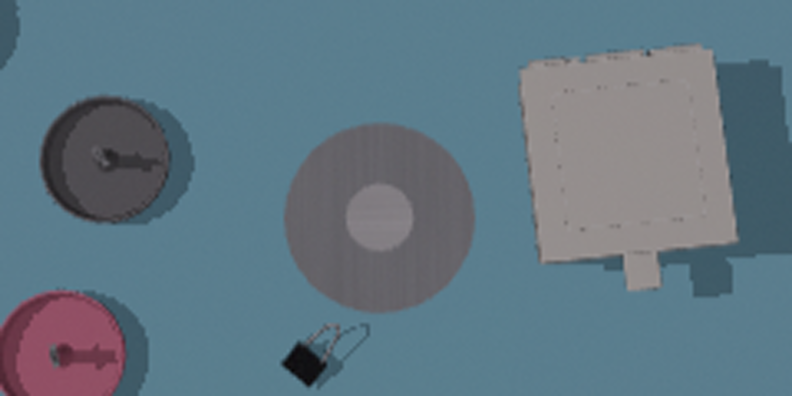

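The crop confirms that the grey dish with the centre post at (162,188) is the coil stand, and the pink ones are decoys. It is at about (558,226) with a radius of 56, which fits. I'll move above it with the fingers part-closed so they go inside the dish.

Request:
play_rows --pt "0.04 -0.03 0" --pt "0.08 -0.06 0" --pt "0.12 -0.09 0" --pt "0.16 -0.12 0" --pt "0.2 -0.15 0" --pt "0.24 -0.18 0" --pt "0.28 -0.21 0" --pt "0.32 -0.24 0" --pt "0.36 -0.27 -0.02" --pt "0.4 -0.3 -0.04" --pt "0.4 -0.3 -0.06" --pt "0.4 -0.3 -0.06" --yaw '[0,0,0,0,0,0,0,0,0,0,0,0]' --hand 0.5 --force 4

```text
clock: 1.6
eef_pos: [557.6, 226.2, 143.7]
eef_rot: [-3.14, -0.003, 2.849]
wrist_force: [-0.4, -0.1, -0.6]
finger_gap: 47.1
finger_force: 0.0
```

```bash
cat >> h.py <<'E'
from scipy.spatial.transform import Rotation as Ro
def wsnap(f):
    s=telemetry.read_state(); c=snap("wrist",f); W=np.eye(4); W[:3,:3]=Ro.from_euler('xyz',s["eef_rot"]).as_matrix(); W[:3,3]=s["eef_pos"]
    c["cam_to_world"]=W@np.array(c["T_tool_cam"]); np.savez(f+'.npz',**{k:np.array(v) for k,v in c.items()}); return c,s
E
python3 - <<'E'
from h import *
c,s=wsnap("pics/w1.png"); print(s["clock"],s["eef_pos"],s["eef_rot"],s["finger_gap"])
print({k:v for k,v in c.items() if k!='pixels'})
print(proj(c,[558,226,48]),proj(c,[558,226,18]))
E
```

```text
1.6 [557.58489791 226.1638466  143.69030865] [-3.13954147e+00 -2.94294039e-03  2.84909452e+00] 47.13692948840188
{'fx': 267.00188516541186, 'fy': 267.00188516541186, 'cx': 254.3672946191488, 'cy': 191.9081223420258, 'T_tool_cam': array([[ 1.17614167e-03,  9.62900722e-01,  2.69853324e-01,
         7.86150607e+01],
       [ 9.99999288e-01, -1.18649074e-03, -1.24764244e-04,
         8.77804414e-01],
       [ 2.00042888e-04,  2.69853278e-01, -9.62901432e-01,
        -1.79775028e+02],
       [ 0.00000000e+00,  0.00000000e+00,  0.00000000e+00,
         1.00000000e+00]]), 'cam_to_world': array([[ 2.87211697e-01, -9.23261147e-01, -2.55143675e-01,
         4.83175244e+02],
       [ 9.57864494e-01,  2.76209441e-01,  7.87651983e-02,
         2.49873077e+02],
       [-2.24775572e-03, -2.67015353e-01,  9.63689654e-01,
         3.23693738e+02],
       [ 0.00000000e+00,  0.00000000e+00,  0.00000000e+00,
         1.00000000e+00]])}
(np.float64(253.66225361419785), np.float64(193.82903200258883)) (np.float64(253.7839015560029), np.float64(186.87534369163365))
```

View pics/w1.png

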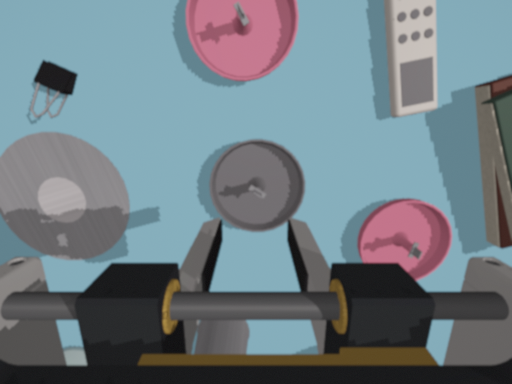

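The wrist view shows the grey dish centred near (258,185) with its prong at about (262,193), a few pixels right of the prediction. I'll measure it numerically.

```bash
python3 - <<'E'
from h import *
d=np.load("pics/w1.png.npz"); c={k:d[k] for k in d.files}
hsv=cv2.cvtColor(c["pixels"],cv2.COLOR_RGB2HSV)
m=cv2.inRange(hsv,(0,0,0),(180,75,150)); m[:,:205]=0;m[:,310:]=0;m[:135]=0;m[222:]=0
cs,_=cv2.findContours(m,cv2.RETR_EXTERNAL,cv2.CHAIN_APPROX_NONE); k=max(cs,key=cv2.contourArea)
k=np.array([p for p in k[:,0] if p[1]<220]).astype(float)
w=np.array([ray(c,u,v,18)[:2] for u,v in k],np.float32); print(cv2.fitEllipse(w), len(k))
print(ray(c,262,194,48))
d=np.load("pics/scene.png.npz"); s={k:d[k] for k in d.files}
hsv=cv2.cvtColor(s["pixels"],cv2.COLOR_RGB2HSV)
m=cv2.bitwise_not(cv2.inRange(hsv,(88,70,60),(115,255,255))); m[:,:310]=0;m[:,358:]=0;m[:212]=0;m[242:]=0
cs,_=cv2.findContours(m,cv2.RETR_EXTERNAL,cv2.CHAIN_APPROX_NONE); k=max(cs,key=cv2.contourArea)
w=np.array([ray(s,u,v,18)[:2] for u,v in k[:,0].astype(float)],np.float32); print(cv2.fitEllipse(w))
E
```

```text
((561.1474609375, 227.54855346679688), (113.56387329101562, 116.90928649902344), 64.76010131835938) 209
[560.74855638 234.52196722  48.        ]
((570.3599243164062, 234.34945678710938), (113.46292114257812, 124.50670623779297), 115.26876831054688)
```

Request:
play_rows --pt "0.002 0.002 -0.03" --pt "0.002 0.002 -0.06" --pt "0.002 0.002 -0.09" --pt "0.002 0.002 -0.11" --pt "0.002 0.002 -0.125" --pt "0.002 0.002 -0.133" --pt "0.002 0.002 -0.133" --pt "0.002 0.002 -0.133" --yaw '[0,0,0,0,0,0,0,0]'

```text
clock: 2.65
eef_pos: [560.7, 228.9, 13.2]
eef_rot: [3.141, 0.001, 2.85]
wrist_force: [-0.1, 0.3, 0.2]
finger_gap: 47.4
finger_force: 0.0
```

Request:
play_rows --pt "0 0 0" --pt "0 0 0" --pt "0 0 0" --pt "0 0 0" --pt "0 0 0" --pt "0 0 0" --pt "0 0 0" --pt "0 0 0" --pt "0 0 0" --pt "0 0 0" --yaw '[0,0,0,0,0,0,0,0,0,0]' --hand 0.0 --force 4

```text
clock: 3.9
eef_pos: [560.3, 228.8, 12.5]
eef_rot: [3.142, 0.0, 2.85]
wrist_force: [-0.3, -0.2, 1.3]
finger_gap: 10.8
finger_force: 4.0
```

The post is gripped (10.8 mm). Now I'll slide the stand with z held constant.

Request:
play_rows --pt "-0.002 -0.01 0" --pt "-0.006 -0.03 0" --pt "-0.011 -0.053 0" --pt "-0.017 -0.08 0" --pt "-0.023 -0.107 0" --pt "-0.029 -0.134 0" --pt "-0.034 -0.16 0" --pt "-0.04 -0.186 0" --pt "-0.045 -0.21 0" --pt "-0.049 -0.23 0" --pt "-0.051 -0.24 0" --pt "-0.052 -0.244 0" --yaw '[0,0,0,0,0,0,0,0,0,0,0,0]'

```text
clock: 5.4
eef_pos: [507.8, -16.0, 12.5]
eef_rot: [-3.142, -0.0, 2.849]
wrist_force: [0.9, 0.5, 1.0]
finger_gap: 10.6
finger_force: 4.0
```

Request:
play_rows --pt "0 0 0" --pt "0 0 0" --pt "0 0 0" --yaw '[0,0,0]'

```text
clock: 5.78
eef_pos: [508.3, -14.9, 12.5]
eef_rot: [-3.142, -0.0, 2.85]
wrist_force: [-1.0, -0.1, 1.4]
finger_gap: 11.0
finger_force: 4.0
```

Request:
play_rows --pt "0 0 0" --pt "0 0 0" --pt "0 0 0" --pt "0 0 0" --pt "0 0 0" --yaw '[0,0,0,0,0]' --hand 0.45

```text
clock: 6.4
eef_pos: [508.2, -15.3, 12.4]
eef_rot: [-3.142, -0.0, 2.85]
wrist_force: [0.9, -0.0, 0.7]
finger_gap: 42.0
finger_force: 0.0
```

Request:
play_rows --pt "0 0 0.02" --pt "0 0 0.05" --pt "0 0 0.09" --pt "0 0 0.13" --pt "0 -0.03 0.17" --pt "0 -0.05 0.17" --pt "-0.01 -0.08 0.17" --pt "-0.02 -0.11 0.17" --pt "-0.03 -0.14 0.17" --pt "-0.04 -0.17 0.17" --pt "-0.05 -0.2 0.17" --pt "-0.057 -0.222 0.17" --yaw '[0,0,0,0,0.07,0.14,0.21,0.28,0.35,0.39,0.39,0.39]'

```text
clock: 7.9
eef_pos: [450.7, -238.4, 182.5]
eef_rot: [-3.142, -0.0, -3.044]
wrist_force: [0.7, 0.7, 0.2]
finger_gap: 42.0
finger_force: 0.0
```

```bash
python3 - <<'E'
from h import *
c,s=wsnap("pics/w2.png"); print(s["clock"],s["eef_pos"],s["eef_rot"],s["finger_gap"])
a=snap("top","pics/top2.png")
t=cv2.resize(a["pixels"][140:260,130:370],None,fx=2,fy=2); b=c["pixels"]
o=np.zeros((384+240,512,3),np.uint8); o[:384]=b; o[384:,:480]=t; cv2.imwrite("pics/both.png",cv2.resize(o,(490,597))[:,:,::-1])
print(proj(c,[451,-238,67]))
E
```

```text
7.9 [ 450.67791272 -238.38659905  182.45627307] [-3.14156672e+00 -2.46564434e-05 -3.04407055e+00] 42.04879391588658
(np.float64(253.92644424776253), np.float64(188.47832186674162))
```

View pics/both.png

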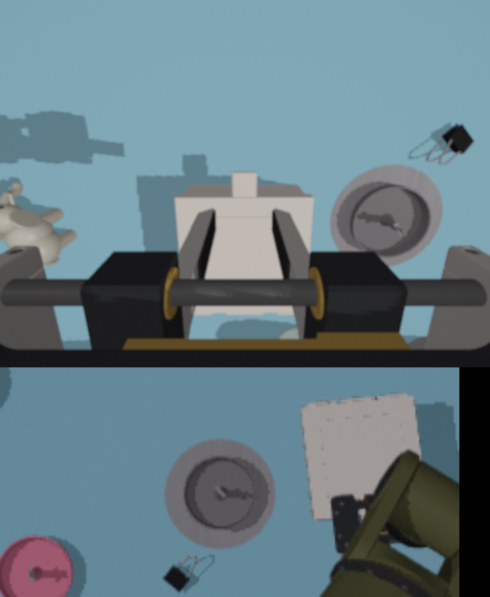

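The stand now sits fully on the plate, centred in the top view with plate visible all round. In the wrist view the tab spans about (242..268, 180..206). I'll measure the tab and yaw.

```bash
python3 - <<'E'
from h import *
d=np.load("pics/w2.png.npz"); c={k:d[k] for k in d.files}
g=cv2.cvtColor(c["pixels"],cv2.COLOR_RGB2HSV)
m=((g[:,:,1]<50)&(g[:,:,2]>150)).astype(np.uint8)
for v in range(172,216,4):
    x=np.where(m[v,170:340])[0]+170
    if len(x): print(v,x.min(),x.max(),len(x),np.round(ray(c,x.min()-.5,v,71)[:2],1),np.round(ray(c,x.max()+.5,v,71)[:2],1))
col=m[165:200,250:262].mean(1); print('tip row',165+np.argmax(col>.5))
print(ray(c,255,165+np.argmax(col>.5),71))
E
```

```text
180 242 267 26 [ 441.5 -252.9] [ 438.7 -223.9]
184 242 268 27 [ 446.1 -252.5] [ 443.1 -222.3]
188 242 268 27 [ 450.8 -252.1] [ 447.8 -221.8]
192 242 268 27 [ 455.4 -251.7] [ 452.4 -221.3]
196 242 268 27 [ 460.1 -251.3] [ 457.1 -220.7]
200 242 268 27 [ 464.9 -250.9] [ 461.9 -220.2]
204 243 268 26 [ 469.6 -249.3] [ 466.6 -219.7]
208 182 328 147 [ 481.3 -318.9] [ 464.6 -150.3]
212 183 327 145 [ 486.1 -317.6] [ 469.6 -150.6]
tip row 179
[ 438.91238662 -237.97831729   71.        ]
```

Tab mid is about (450,-237), yaw matches the gripper. Descend, pinch the tab across its width.

Request:
play_rows --pt "-0.001 0.001 -0.03" --pt "-0.001 0.001 -0.06" --pt "-0.001 0.001 -0.09" --pt "-0.001 0.001 -0.11" --pt "-0.001 0.001 -0.122" --pt "-0.001 0.001 -0.127" --pt "-0.001 0.001 -0.127" --pt "-0.001 0.001 -0.127" --yaw '[0,0,0,0,0,0,0,0]'

```text
clock: 9.0
eef_pos: [450.5, -236.4, 56.1]
eef_rot: [-3.141, 0.001, -3.043]
wrist_force: [-0.8, -0.6, -0.1]
finger_gap: 42.1
finger_force: 0.0
```

Request:
play_rows --pt "0 0 0" --pt "0 0 0" --pt "0 0 0" --pt "0 0 0" --pt "0 0 0" --pt "0 0 0" --yaw '[0,0,0,0,0,0]' --hand 0.0 --force 15

```text
clock: 9.75
eef_pos: [450.5, -237.2, 55.9]
eef_rot: [-3.14, 0.001, -3.044]
wrist_force: [0.8, -6.6, -0.6]
finger_gap: 29.5
finger_force: 15.0
```

```bash
python3 - <<'E'
from h import *
s=telemetry.read_state(); print(s["clock"],s["eef_pos"],s["eef_rot"],s["finger_gap"],s["wrist_force"])
for k in range(1,13):
    t=np.radians(60*(3*(k/12)**2-2*(k/12)**3)); h=188-188*np.cos(t)+np.sin(t); z=188*np.sin(t)+np.cos(t)-1
    print([round(x,3) for x in (h*.995/1e3,h*.0985/1e3,z/1e3)],end=',')
E
```

```text
9.75 [ 450.47933533 -237.20792223   55.86103834] [-3.13967835e+00  8.73928398e-04 -3.04353342e+00] 29.46156109893806 [ 0.77322154 -6.56469854 -0.64189315]
[np.float64(0.0), np.float64(0.0), np.float64(0.004)],[np.float64(0.001), np.float64(0.0), np.float64(0.015)],[np.float64(0.003), np.float64(0.0), np.float64(0.031)],[np.float64(0.007), np.float64(0.001), np.float64(0.05)],[np.float64(0.015), np.float64(0.001), np.float64(0.072)],[np.float64(0.026), np.float64(0.003), np.float64(0.094)],[np.float64(0.039), np.float64(0.004), np.float64(0.114)],[np.float64(0.054), np.float64(0.005), np.float64(0.131)],[np.float64(0.069), np.float64(0.007), np.float64(0.145)],[np.float64(0.082), np.float64(0.008), np.float64(0.155)],[np.float64(0.091), np.float64(0.009), np.float64(0.16)],[np.float64(0.094), np.float64(0.009), np.float64(0.162)],
```

Pinched (29.5 mm ≈ 30). Raise along the arc, first half then second.

Request:
play_rows --pt "0 0 0.004" --pt "0 0 0.009" --pt "0.001 0 0.015" --pt "0.002 0 0.023" --pt "0.003 0 0.031" --pt "0.005 0.0005 0.04" --pt "0.007 0.001 0.05" --pt "0.011 0.001 0.061" --pt "0.015 0.0015 0.072" --pt "0.02 0.002 0.083" --pt "0.026 0.0025 0.094" --pt "0.026 0.0025 0.094" --yaw '[0,0,0,0,0,0,0,0,0,0,0,0]'

```text
clock: 11.25
eef_pos: [476.6, -234.5, 150.3]
eef_rot: [-3.14, 0.001, -3.043]
wrist_force: [-0.6, -7.2, -0.5]
finger_gap: 29.8
finger_force: 15.0
```

Request:
play_rows --pt "0.006 0.0005 0.01" --pt "0.013 0.001 0.02" --pt "0.02 0.002 0.029" --pt "0.028 0.003 0.037" --pt "0.036 0.004 0.045" --pt "0.043 0.0045 0.051" --pt "0.05 0.005 0.056" --pt "0.056 0.0055 0.061" --pt "0.062 0.006 0.064" --pt "0.066 0.0065 0.067" --pt "0.068 0.0065 0.068" --pt "0.068 0.0065 0.068" --yaw '[0,0,0,0,0,0,0,0,0,0,0,0]'

```text
clock: 12.75
eef_pos: [544.0, -227.7, 217.4]
eef_rot: [-3.141, -0.0, -3.044]
wrist_force: [-0.6, -6.1, 1.3]
finger_gap: 30.1
finger_force: 15.0
```

```bash
python3 - <<'E'
from h import *
c,s=wsnap("pics/w3.png"); print(s["clock"],s["eef_pos"],s["eef_rot"],s["finger_gap"],s["wrist_force"],s["moment"])
sc=snap("scene","pics/scene3.png"); a=snap("top","pics/top3.png")
t=cv2.resize(sc["pixels"][110:250,150:380],None,fx=2.2,fy=2.2,interpolation=cv2.INTER_CUBIC)
o=np.zeros((308+288,512,3),np.uint8); o[:t.shape[0],:t.shape[1]]=t; o[308:,:384]=cv2.resize(a["pixels"],(384,288)); cv2.imwrite("pics/b3.png",o[:,:,::-1])
E
```

```text
12.75 [ 543.98656171 -227.72021144  217.37284121] [-3.14086885e+00 -4.31692421e-04 -3.04363154e+00] 30.09923644657983 [-0.62180656 -6.10816343  1.29096313] [-0.96690168  0.31313973 -0.00280798]
```

View pics/b3.png

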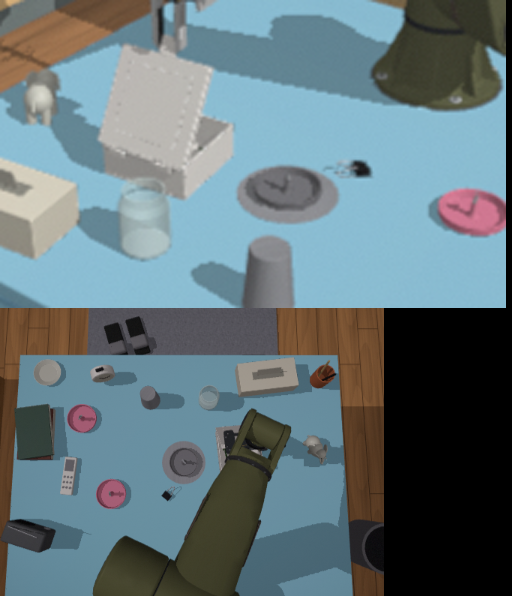

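View pics/w3.png

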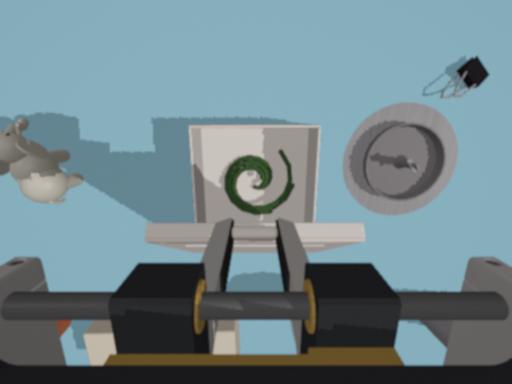

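The lid is open and held by the tab, the coil is visible, and the stand is still on the plate. In the scene view the lid's front corners are at about (202,132) and (247,141). I'll check the angle against those.

```bash
python3 - <<'E'
from h import *
d=np.load("pics/scene3.png.npz"); c={k:d[k] for k in d.files}
u=np.array([.995,.0985,0]); l=np.array([-.0985,.995,0]); H=np.array([636.5,-218.6,66])
for t in (55,58,60,62,65):
    r=np.radians(t); e=H-u*(168*np.cos(r)-3*np.sin(r))+np.array([0,0,168*np.sin(r)+3*np.cos(r)])
    print(t,np.round(proj(c,e+84*l),1),np.round(proj(c,e-84*l),1))
print(np.round(proj(c,H+84*l+[0,0,3]),1),np.round(proj(c,H-84*l+[0,0,3]),1))
E
```

```text
55 [246.7 139.7] [207.3 128.7]
58 [245.6 139.3] [206.1 128.3]
60 [244.8 139.2] [205.2 128.1]
62 [244. 139.] [204.4 128. ]
65 [242.8 139. ] [203.  127.9]
[233.1 184.8] [194.4 172. ]
```

Kinematics give 60.2° and the image agrees at about 60°. Handing the job in.

```bash
python3 -c "
from cell import manip; print(manip.sign_off())"
```

```text
the job is handed in; nothing more can be done
None
```

The coil stand is centred on the heat plate, slid there without lifting. The arm is still holding the box lid at about 60° open, and I handed the job in at about 13 s with nothing else touched.

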